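Put the hardware tote back up in its lane

TASK

Put the full grey tote away in the empty lane of the sloped rack: square it into the mouth of the lane, then push it up the ramp, sliding it and never lifting it, until its back edge drops behind the lip and it lies flat on the slope. Somebody re-clamped the lip and the end stop, so go by feel: push gently, don't ram the tote into the end stop or jam it, then let go of it, and leave everything else on the bench where it is.

Things in the scene. Friction and masses are not known exactly. Their poses are not given: they have to be found in the camera images.
- tote: Loose open grey tote, 130 long (x) x 110 wide (y) x 55 mm high, full of steel hardware, 0.45 to 0.82 kg. Origin: centre of its underside; z up; +x is the end that goes uphill first, -x its back, a plain upright face to push on. It starts flat on the bench before the free lane, 40 to 80 mm short of the ramp, up to 12 mm off line and 0.15 rad askew.
- deck: Ramp of the fixed black rack: deck 420 mm long, rising at 15 degrees. Origin: on the deck at its toe, at bench height, mid-lane of the free lane; x uphill along the deck, y across, z square to the deck. Lane 118 mm wide, rails 14 mm high from x = 12. Smooth strips (friction 0.15 to 0.22): a tote let go below the lip slides back. Sliding takes 2 to 4 N, climbing onto the ramp or the lip up to 10 N; over 22 N is ramming.
- lane_mouth (a point): Middle of the free lane's mouth, on the bench, 36 mm downhill of the toe. Here the two 16 mm high guides stand 158 mm apart; they narrow to the lane's width at the toe. Work slowly: meeting the tote at much over 50 mm/s is already a blow of some 20 N.
- lane_top (a point): Middle of the free lane at the deck's upper end, on the surface (x = 420 mm on the deck). Below it the grey lip lies across the lane: 8 mm high, upright face uphill, a gentle 40 mm long ramp downhill of it. The face is at 180 to 235 mm along the deck, different each time, and no reading tells where. Seated, the tote's origin is 65 to 75 mm uphill of the face, its underside flat on the deck.
- lane_stop (a point): A point mid-lane on the deck at x = 350 mm, about where the end stop is clamped, always set with the lip: its rubber-faced spring buffer, 14 to 38 mm above the deck, stands 134 mm uphill of the lip's face, so the tote drops behind the lip just before or as it touches the buffer. The buffer starts to give at about 2 N, then 0.8 N per mm for 6 mm, then it is solid.
- next_lane (a point): Centre of the underside of the tote that already sits in the second lane, 160 mm off towards the deck's -y: same shape, fixed to the rack; it shows how a seated tote lies.
- bracket_a: Bystander: grey printed L bracket, 45 x 40 x 45 mm, standing beside the lane's mouth; origin under its corner.
- bracket_b: Bystander: a second such bracket, a little farther from the rack.
- caliper: Bystander: caliper, 210 x 60 x 12 mm, lying on the bench; origin at its middle.
- gluestick: Bystander: standing glue stick, 29 mm across, 96 mm high; origin at its foot.
- bottle: Bystander: clear bottle, 60 mm across, 160 mm high; origin at its foot.
- cutters: Bystander: side cutters lying on the bench, 145 x 55 x 12 mm; origin near their pivot.

How it is judged:
On the way, in this order (a step that is already met when the one before it is completed fails the run):
1. the tote has been slid onto the ramp, in line between the rails (x of tote in the frame of deck between 0 and 0.14 m and y of tote in the frame of deck between -0.01 and 0.01 m and angle between the x axis of tote and the x axis of deck, either way round below 0.2 rad and z of tote in the frame of deck below 0.02 m), for 0.1 s.
2. its back edge has dropped behind the lip and it lies flat on the slope (x of tote in the frame of deck between 0.242 and 0.314 m and y of tote in the frame of deck between -0.007 and 0.007 m and z of tote in the frame of deck below 0.002 m and angle between the z axis of tote and the z axis of deck, either way round below 0.03 rad and angle between tote's own z axis and vertical below 0.35 rad), for 0.2 s.
At the end, for the whole second after the job is handed in: The tote is at rest in the free lane behind the lip, its underside flat on the deck (within 2 mm and 0.03 rad), in line with the lane (within 7 mm and 0.08 rad) (all of step 2 and angle between the x axis of tote and the x axis of deck, either way round below 0.08 rad and linear speed of tote below 0.01 m/s); the robot touches nothing.
It fails at once if the tote is rammed or jammed: pushed, squeezed or struck with more than 22 N (contact force between any of the fingers, the arm and tote above 22 N).
It fails at once if the tote is lifted more than about 25 mm off the bench or the ramp ((x of tote in the frame of deck above 0 m and z of tote in the frame of deck above 0.025 m) or (x of tote in the frame of deck below 0 m and height (world z) of tote above 0.03 m)).
It fails at once if the tote is tipped steeply (angle between tote's own z axis and vertical above 0.65 rad).
It fails at once if something else on the bench is moved by more than 25 mm (distance of any of bracket_a, bracket_b, caliper, gluestick, bottle, cutters from where it was at the start of the episode above 0.025 m).
It also fails if it takes over 64 s, if anything falls off the work surface, if the arm or the gripper's body presses on something with over 40 N, if the wrist force passes 120 N, or if a joint passes its speed limit or range.

ROBOT

A 6-joint arm with a two-finger parallel gripper is mounted at the origin on the work surface. World frame = base frame: x ahead of the robot, y to its left, z up, the work surface at z = 0. Lengths are in m, angles in rad, forces in N, time in s.
With the tool pointing down it reaches from about 0.35 to 0.775 m from the base axis. Payload 7.3 kg.
Tool frame: the origin (TCP) lies at the very end of the fingers, on their centre line; the grasp point (between the pads) lies 19 mm behind it; z points along the fingers, y is the line along which they close (so a half turn about z gives the same grasp; the last joint's range is limited). The gripper opens to 92 mm and grips with 3 to 60 N. Pads are 19 mm wide; open, the fingers measure 130 mm over their backs; the gripper's body (75 mm by 190 mm) begins 47 mm behind the grasp point.
Start: joints at [-1.321, 0.342, 1.524, -0, 1.275, -0.146], TCP at [0.202, -0.484, 0.227] pointing down, gripper open.
Joint ranges: [-2.53, 2.53], [-0.77, 2.02], [0.04, 2.7], [-1, 4.14], [0.28, 2.66], [-3.11, 3.11]. Speed limits (rad/s): [2.57, 2.57, 3.14, 3.14, 3.14, 3.14].

INTERFACE

Orientations are given as [roll, pitch, yaw] about the fixed x, y, z axes, in that order (R = Rz(yaw) Ry(pitch) Rx(roll)).
In Python, from cell import robot gives the robot as it stands. The module is installed in compiled form; this text tells all that it offers.
- The arm moves only by the tool arm_command, never from a script. Its argument "moves" is a list of rows, each a list of 3 entries, a list of its own where there are three numbers: the shift along the tool's x, y, z in m, then the turn, a rotation vector about the tool's x, y, z in rad, then the finger opening in m, from 0 to 0.0918. In form: [[[dx, dy, dz], [ax, ay, az], claw], ...]. A call has exactly 5 rows; each row is the pose to reach, as a shift and turn from the pose commanded when the call began, along the tool's axes at that moment; what a row does not reach only later rows make up. A row lasts 1/10 s, in which the tool goes at most 50 mm and 8.59 degrees, less where a joint would pass 70% of its speed; a pose out of reach is approached as far as the arm can. A call with a gripper value outside its range is refused whole. The fingers move at their own pace and stop on an object; "squeeze" is the grip in N (left out, the last holds). Time passes only in rows, so rows that repeat a pose let the fingers close, or fill a call up. It gives the time, the measured TCP pose, the force, the opening and the grip force at its end, in the units of the state.
- robot.observe(): the state, without advancing time (a new reading comes with each control period).
- robot.read_camera(name): name is "side" or "top"; returns the picture (420x560x3 uint8, red, green, blue); there is no depth.
- robot.camera_model(name): a dict with "fx", "fy", "cx", "cy" (pixels), "k1" (the pictures are not rectified: a ray, as slopes to the right and down, at radius r is drawn at 1 + k1 r^2 times it, then the intrinsics apply), "R" (3x3) and "t" (3): a world point X has camera coordinates R X + t. Camera axes: x right, y down, z forward; pixel columns grow to the right and rows downward; lengths in m; the calibration is good to about 2 mm. A picture is of the moment at which its call begins. camera_model takes no time and is no camera call.
- robot.hand_in(): hands the job in; it is judged then, once.
The state is a dict: "time": time; "qpos": joint angles; "qvel": joint speeds; "joint_efforts": joint torques, N m; "tool_pos": TCP position; "tool_rot": TCP orientation; "contact_force": force on the tool from outside, world axes, zero at the start; "torque": the same for the moment, N m; "opening": finger opening in m; "grip_force": force on a finger pad.
Only numpy, scipy, OpenCV 4.12 (cv2) and the standard library are available. Lean on these libraries where they do the work, as an engineer would, in place of code of your own. Each camera call takes 0.05 s, during which the arm holds its last target. There are 200 camera calls.

## Working session

There is one attempt and no reset: what is moved stays moved. The work goes in short steps, Python scripts to look and compute and a tool call to move; the robot and the scene stay as the last step left them, time stands still between calls to the robot, and variables do not carry over. Pictures are saved under pics/ and viewed, at most 10 in all, crops included, and the job is handed in when it is done.

Besides the shell and the picture viewer there is one more tool, called after "Request:" as name(argument=value, ...) on one line, values as JSON. arm_command: Moves the arm, as the interface text tells. Its arguments: {"type":"object","properties":{"moves":{"type":"array"},"squeeze":{"type":"number"}},"required":["moves"]}

```bash
mkdir -p pics
cat > h.py <<'E'
import numpy as np, cv2
from cell import robot
def ray(c,u,v):
    m=robot.camera_model(c);K=np.array([[m['fx'],0,m['cx']],[0,m['fy'],m['cy']],[0,0,1.]])
    # distortion 1+k1 r^2
    p=cv2.undistortPoints(np.array([[[u,v]]],float),K,np.array([m['k1'],0,0,0,0.]))[0,0]
    R=np.array(m['R']);t=np.array(m['t']).ravel()
    return -R.T@t, R.T@np.array([p[0],p[1],1.])
def onz(c,u,v,z):
    o,d=ray(c,u,v); return o+d*(z-o[2])/d[2]
def proj(c,X):
    m=robot.camera_model(c);K=np.array([[m['fx'],0,m['cx']],[0,m['fy'],m['cy']],[0,0,1.]])
    R=np.array(m['R']);t=np.array(m['t']).ravel()
    return cv2.projectPoints(np.array(X,float).reshape(-1,1,3),cv2.Rodrigues(R)[0],t,K,np.array([m['k1'],0,0,0,0.]))[0][:,0]
E
python3 - <<'E'
from h import *
for c in('top','side'):
    cv2.imwrite(f'pics/{c}0.png',robot.read_camera(c)[:,:,::-1])
    m=robot.camera_model(c);print(c,-np.array(m['R']).T@np.array(m['t']).ravel(),m['fx'],m['R'])
print(robot.observe())
E
```

```text
top [0.44048453 0.01649689 1.87114827] 538.5199633950601 [[ 0.0146169  -0.99988901 -0.00288241]
 [-0.99683492 -0.01434684 -0.07819408]
 [ 0.07814405  0.00401625 -0.99693399]]
side [0.12045479 0.887995   0.70649438] 406.32875924712687 [[-0.89769664 -0.44022355 -0.01854666]
 [-0.21949736  0.4833003  -0.84749143]
 [ 0.38204929 -0.75671926 -0.53048496]]
{'time': 0.1, 'qpos': array([-1.32100915e+00,  3.42644917e-01,  1.52488201e+00,  4.58682071e-06,
        1.27537287e+00, -1.46009536e-01]), 'qvel': array([ 8.87963485e-04, -1.61230161e-03, -2.69548616e-03,  7.82268888e-05,
       -1.17915083e-03, -9.64420677e-04]), 'joint_efforts': array([ 1.53997247e-03, -4.32005453e+01, -2.44693083e+01,  7.19001819e-02,
        5.25545678e-02, -5.24329414e-05]), 'tool_pos': array([ 0.20234351, -0.48407558,  0.22613245]), 'tool_rot': array([-3.14030006e+00, -1.94517889e-04,  3.95795249e-01]), 'contact_force': array([ 0.24400896, -0.96999453, -0.30984236]), 'torque': array([-0.02601119,  0.05769714,  0.00315232]), 'grip_force': 0.0, 'opening': 0.09159687167154838}
```

View pics/top0.png

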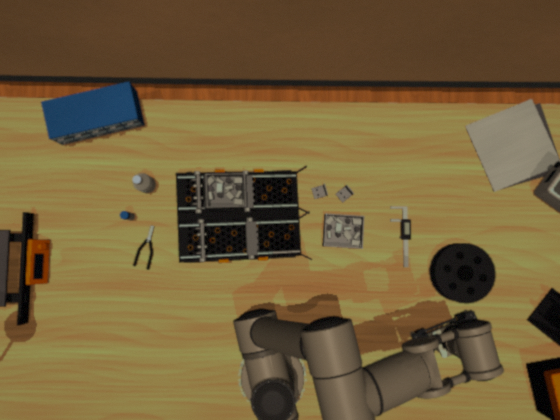

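View pics/side0.png

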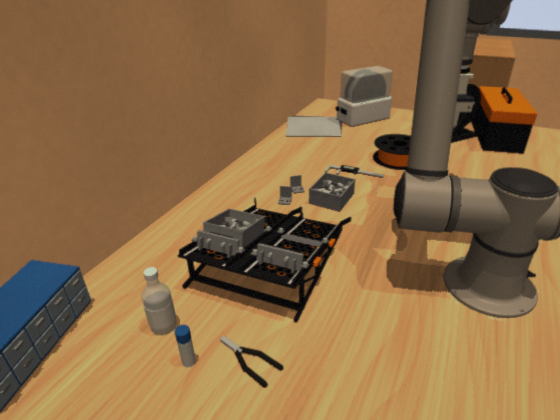

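The top view shows the free lane (rows ~215-262) with the tote at (343,231) to the right of the toe at ~(300,235). Uphill is image left (+y in world). The seated tote is at (226,190). The brackets are at (319,191) and (345,194), and the caliper is at (405,235).

Run:
```python
from h import *
im=cv2.imread('pics/top0.png')
c=im[160:275,165:425]
cv2.imwrite('pics/crop1.png',cv2.convertScaleAbs(cv2.resize(c,None,fx=3,fy=3,interpolation=cv2.INTER_CUBIC),alpha=1.8))
hsv=cv2.cvtColor(im,cv2.COLOR_BGR2HSV)
m=((hsv[...,1]<70)).astype(np.uint8)
m[:,:308]=0;m[:,385:]=0;m[:205]=0;m[260:]=0
m=cv2.morphologyEx(m,cv2.MORPH_CLOSE,np.ones((3,3)))
cs,_=cv2.findContours(m,0,2);k=max(cs,key=cv2.contourArea);print(cv2.boundingRect(k),cv2.contourArea(k))
# outline on rim plane z=.055
P=np.array([onz('top',*p,.055)[:2] for p in k[:,0].astype(float)])
r=cv2.minAreaRect((P*1000).astype(np.float32));print(r)
for p in [(303,212),(300,236),(303,257),(178,262),(178,173),(299,260),(299,172)]:print(p,onz('top',*p,0),onz('top',*p,.11))
```

```text
(323, 214, 41, 34) 1165.5
((497.7007751464844, -236.0687255859375), (131.1624298095703, 106.89447784423828), 87.13290405273438)
(303, 212) [ 0.56225957 -0.10369347  0.        ] [ 0.55510073 -0.09662779  0.11      ]
(300, 236) [ 0.47872533 -0.09405766  0.        ] [ 0.47647725 -0.08755844  0.11      ]
(303, 257) [ 0.40643348 -0.10510083  0.        ] [ 0.40843525 -0.09795241  0.11      ]
(178, 262) [0.38307158 0.32636589 0.        ] [0.38644674 0.30814948 0.11      ]
(178, 173) [0.69269873 0.33495475 0.        ] [0.67787171 0.31623343 0.11      ]
(299, 260) [ 0.3959147  -0.09138064  0.        ] [ 0.39853485 -0.08503879  0.11      ]
(299, 172) [ 0.70233926 -0.08837975  0.        ] [ 0.6869455  -0.08221432  0.11      ]
```

View pics/crop1.png

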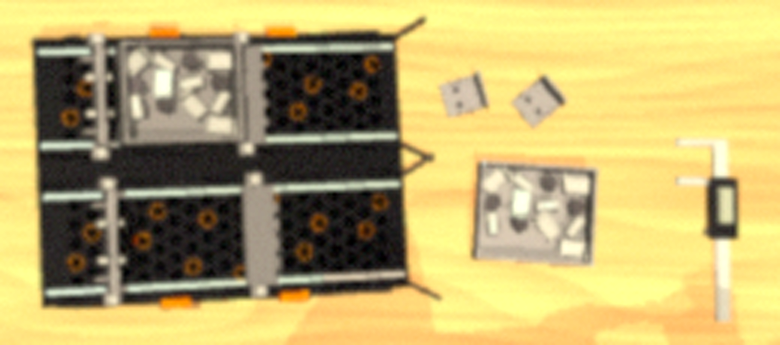

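The crop shows the free lane's two pale strips at crop (42,197)-(400,184) and (48,292)-(406,277). The toe is at about x=403, and the two guides end at about (432,157) and (438,298). The tote spans (475-595, 162-263) and is slightly askew.

```bash
cat > lane.py <<'E'
from h import *
def strips(im):
    g=im.astype(float).min(2)
    def line(p,q):
        out=[]
        for x in range(185,297):
            if 246<=x<=258 or 198<=x<=207: continue
            yc=p[1]+(x-p[0])*(q[1]-p[1])/(q[0]-p[0]); ys=np.arange(int(round(yc))-3,int(round(yc))+4)
            w=g[ys,x]-g[ys,x].min(); w=w**2
            out.append((x,(w*ys).sum()/w.sum()))
        o=np.array(out); f=np.polyfit(o[:,0],o[:,1],1); r=abs(o[:,1]-np.polyval(f,o[:,0]))
        return np.polyfit(o[r<.7,0],o[r<.7,1],1)
    T=lambda x,y:(165+x/3,160+y/3)
    return line(T(42,197),T(400,184)),line(T(48,292),T(406,277))
def onplane(c,u,v,toe,n):
    o,d=ray(c,u,v); return o+d*((toe-o)@n)/(d@n)
E
python3 - <<'E'
from lane import *
im=cv2.imread('pics/top0.png')
A,B=strips(im);print(A,B)
toe=np.array([.475,-.095,0]);ang=np.pi/2+.03
for i in range(4):
    d=np.array([np.cos(ang),np.sin(ang),0]);n=-np.sin(np.radians(15))*d+[0,0,np.cos(np.radians(15))]
    P={(k,u):onplane('top',u,np.polyval(f,u),toe,n) for k,f in enumerate((A,B)) for u in(190,295)}
    m0=(P[0,295]+P[1,295])/2;m1=(P[0,190]+P[1,190])/2
    v=m1-m0;ang=np.arctan2(v[1],v[0])
    toe=m0-v/v[2]*m0[2]  # toe along midline at z=0
    t2=onplane('top',299.5,(np.polyval(A,299.5)+np.polyval(B,299.5))/2,toe,n)
    print(toe,ang-np.pi/2,m0,m1,'width',np.linalg.norm(P[0,295]-P[1,295]),np.linalg.norm(P[0,190]-P[1,190]),'toe px',t2)
    toe=np.array([t2[0],t2[1],0])
d=np.array([np.cos(ang),np.sin(ang),0])
# tote edges: brightness profiles
g=im.astype(int)
for y in (220,230,240): print('row',y,[tuple(g[y,x]) for x in list(range(319,328))],'|',[tuple(g[y,x]) for x in range(358,368)])
for x in (330,343,355): print('col',x,[tuple(g[y,x]) for y in range(209,220)],'|',[tuple(g[y,x]) for y in range(242,252)])
# check deck top end (x=.42)
X=toe+.42*(np.cos(np.radians(15))*d+np.array([0,0,np.sin(np.radians(15))]));print(proj('top',[toe,X]),proj('side',[toe,X]))
E
```

```text
[-3.80078031e-02  2.32093760e+02] [-5.24180608e-02  2.66569476e+02]
[ 0.47970125 -0.09485892  0.        ] 0.06410075401716941 [ 0.47852134 -0.07647702  0.00493268] [0.45611012 0.2726689  0.09862408] width 0.10436777761614782 0.10392375642124348 toe px [ 0.47941095 -0.09227746  0.00069372]
[ 0.47956056 -0.09226786  0.        ] 0.06410374368665095 [ 0.47854916 -0.07651186  0.0042305 ] [0.45612893 0.27275805 0.0980097 ] width 0.1044359290782151 0.10397629599550609 toe px [ 4.79425619e-01 -9.23184577e-02 -1.12137625e-05]
[ 0.47956305 -0.09230964  0.        ] 0.06410374371036842 [ 0.47854893 -0.07651129  0.00424187] [0.45612884 0.27275648 0.0980205 ] width 0.10443529601250542 0.10397566461273325 toe px [ 4.79425382e-01 -9.23177950e-02  1.81266691e-07]
[ 0.47956301 -0.09230896  0.        ] 0.06410374371036842 [ 0.47854893 -0.0765113   0.00424168] [0.45612884 0.27275651 0.09802033] width 0.10443530629319435 0.10397567484816693 toe px [ 4.79425386e-01 -9.23178057e-02 -2.93011504e-09]
row 220 [(np.int64(75), np.int64(134), np.int64(150)), (np.int64(74), np.int64(131), np.int64(148)), (np.int6
[... 4858 characters left out ...]
t64(73), np.int64(78)), (np.int64(88), np.int64(101), np.int64(108)), (np.int64(108), np.int64(126), np.int64(133))] | [(np.int64(121), np.int64(143), np.int64(148)), (np.int64(121), np.int64(141), np.int64(148)), (np.int64(112), np.int64(130), np.int64(137)), (np.int64(93), np.int64(107), np.int64(113)), (np.int64(87), np.int64(100), np.int64(108)), (np.int64(91), np.int64(108), np.int64(121)), (np.int64(78), np.int64(110), np.int64(128)), (np.int64(76), np.int64(129), np.int64(144)), (np.int64(78), np.int64(137), np.int64(150)), (np.int64(78), np.int64(138), np.int64(149))]
[[299.50000005 235.79034489]
 [177.30544618 241.31906823]] [[319.85138812 220.45142208]
 [264.26604141 277.21699224]]
```

```bash
cat > goal.py <<'E'
from lane import *
from scipy.spatial.transform import Rotation as Ro
toe=np.array([.4796,-.0923,0]);ang=np.pi/2+.0641
d=np.array([np.cos(ang),np.sin(ang),0]);n=np.array([-d[1],d[0],0])
def Rt(tilt,yawoff=0):
    e=Ro.from_rotvec([0,0,yawoff]).apply(d)
    x=e*np.cos(tilt)+[0,0,np.sin(tilt)];z=e*np.sin(tilt)-[0,0,np.cos(tilt)]
    return Ro.from_matrix(np.column_stack([x,np.cross(z,x),z]))
def W(s,l,z): return toe+s*d+l*n+[0,0,z]   # along lane (horizontal), lateral(+ = deck +y), height
def rel(p,R):
    o=robot.observe();R0=Ro.from_euler('xyz',o['tool_rot'])
    return np.round(R0.inv().apply(p-o['tool_pos']),4),np.round((R0.inv()*R).as_rotvec(),4)
def lanepose():
    o=robot.observe();v=o['tool_pos']-toe;return np.round([v@d,v@n,v[2]],4)
E
python3 - <<'E'
from goal import *
t=np.array([.4977,-.2361,0]);v=t-toe;print('tote lane',v@d,v@n)
print(rel(W(-.245,-.009,.12),Rt(.38)),W(-.245,-.009,.12))
E
```

```text
tote lane -0.1446640933498464 -0.00885155891732806
(array([ 0.3356, -0.0199,  0.1062]), array([ 0.2343,  0.3289, -1.2235])) [ 0.50427526 -0.33622034  0.12      ]
```

Request:
arm_command(moves=[[[0.034,-0.002,0.0],[0.023,0.033,-0.122],0.05],[[0.068,-0.004,0.0],[0.047,0.066,-0.244],0.05],[[0.102,-0.006,0.0],[0.07,0.1,-0.366],0.05],[[0.136,-0.008,0.0],[0.094,0.13,-0.488],0.05],[[0.17,-0.01,0.0],[0.117,0.164,-0.61],0.05]])

```text
time: 0.6
tool_pos: [0.3564, -0.4088, 0.2265]
tool_rot: [-3.079, -0.19, 1.007]
contact_force: [0.1, 0.1, 0.5]
opening: 0.0564
grip_force: 0.0
```

Run:
```python
from goal import *
print(lanepose(),rel(W(-.245,-.009,.12),Rt(.38)),robot.observe()['qpos'])
```

```text
[-0.3079  0.1432  0.2265] (array([0.1177, 0.0942, 0.1255]), array([ 0.1166,  0.1642, -0.6087])) [-1.07513137  0.44988677  1.37529053  0.13536256  1.46609651 -0.541265  ]
```

Request:
arm_command(moves=[[[0.022,0.018,0.024],[0.023,0.033,-0.122],0.05],[[0.046,0.037,0.049],[0.047,0.066,-0.244],0.05],[[0.07,0.056,0.074],[0.07,0.099,-0.366],0.05],[[0.094,0.075,0.1],[0.093,0.132,-0.487],0.05],[[0.118,0.094,0.1255],[0.117,0.164,-0.609],0.05]])

```text
time: 1.1
tool_pos: [0.5044, -0.3369, 0.1187]
tool_rot: [-3.141, -0.38, 1.635]
contact_force: [-0.5, -0.8, -0.3]
opening: 0.0496
grip_force: 0.0
```

Run:
```python
from goal import *
print(lanepose(),rel(W(-.245,-.009,.021),Rt(.38)),robot.observe()['qpos'])
```

```text
[-0.2457 -0.0091  0.1187] (array([-0.0356, -0.    ,  0.091 ]), array([-0.0006,  0.0001, -0.0001])) [-0.8377525   0.74572049  1.19510376  0.23205224  1.50644335 -0.95266899]
```

Request:
arm_command(moves=[[[-0.009,0,0.023],[0,0,0],0.05],[[-0.018,0,0.046],[0,0,0],0.05],[[-0.027,0,0.068],[0,0,0],0.05],[[-0.0356,0,0.091],[0,0,0],0.05],[[-0.0356,0,0.091],[0,0,0],0.05]])

```text
time: 1.6
tool_pos: [0.5017, -0.3353, 0.0187]
tool_rot: [-3.135, -0.384, 1.628]
contact_force: [-1.0, 0.3, 0.4]
opening: 0.0499
grip_force: 0.0
```

```bash
cat > snap.py <<'E'
import sys
from goal import *
a=robot.read_camera('top')[:,:,::-1][160:275,165:425];b=robot.read_camera('side')[:,:,::-1][130:330,150:410]
k=lambda i:cv2.convertScaleAbs(cv2.resize(i,None,fx=3 if i is a else 2,fy=3 if i is a else 2,interpolation=cv2.INTER_CUBIC),alpha=1.8)
A=k(a)[:, :780];B=k(b)
A=cv2.resize(A,(600,265));B=cv2.resize(B,(430,330))
o=np.zeros((600,600,3),np.uint8);o[:265]=A;o[268:598,:430]=B
cv2.imwrite('pics/'+sys.argv[1],o);print(lanepose())
E
python3 snap.py s1.png
```

```text
[-0.2457 -0.008   0.0223]
```

View pics/s1.png

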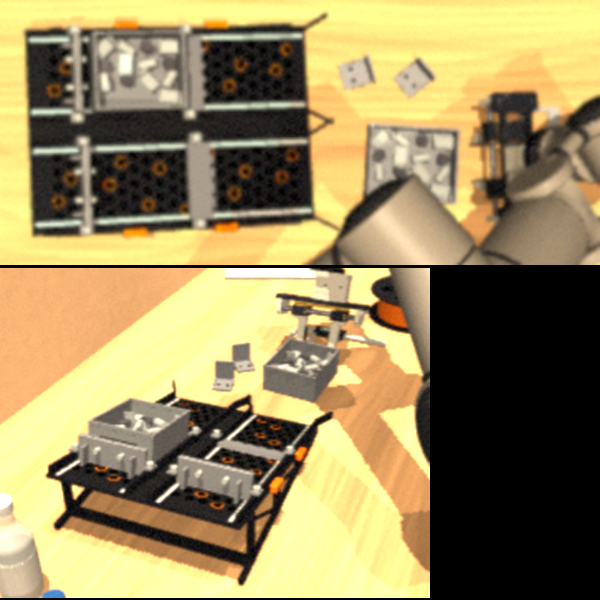

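The fingers straddle the tote's back face, low and clear of the caliper; the top view shows the tote at (411,163) and the fingers at (490,150). Now I push gently.

Request:
arm_command(moves=[[[0.0028,0,0.0011],[0,0,0],0.05],[[0.0056,0,0.0022],[0,0,0],0.05],[[0.0084,0,0.0033],[0,0,0],0.05],[[0.0112,0,0.0044],[0,0,0],0.05],[[0.014,0,0.0056],[0,0,0],0.05]])

```text
time: 2.2
tool_pos: [0.5027, -0.3219, 0.0227]
tool_rot: [-3.141, -0.378, 1.63]
contact_force: [0.0, 0.5, -0.2]
opening: 0.0503
grip_force: 0.0
```

Request:
arm_command(moves=[[[0.002,0,0.0008],[0,0,0],0.05],[[0.004,0,0.0016],[0,0,0],0.05],[[0.006,0,0.0024],[0,0,0],0.05],[[0.008,0,0.0032],[0,0,0],0.05],[[0.01,0,0.004],[0,0,0],0.05]])

```text
time: 2.7
tool_pos: [0.5021, -0.3116, 0.0223]
tool_rot: [-3.141, -0.377, 1.63]
contact_force: [0.4, -1.0, 0.1]
opening: 0.0501
grip_force: 0.8
```

Request:
arm_command(moves=[[[0.002,0,0.0008],[0,0,0],0.05],[[0.004,0,0.0016],[0,0,0],0.05],[[0.006,0,0.0024],[0,0,0],0.05],[[0.008,0,0.0032],[0,0,0],0.05],[[0.01,0,0.004],[0,0,0],0.05]])

```text
time: 3.2
tool_pos: [0.5013, -0.3005, 0.0223]
tool_rot: [-3.141, -0.378, 1.63]
contact_force: [0.5, -1.4, 0.2]
opening: 0.0502
grip_force: 0.8
```

Request:
arm_command(moves=[[[0.0026,0,0.001],[0,0,0],0.05],[[0.0052,0,0.002],[0,0,0],0.05],[[0.0078,0,0.003],[0,0,0],0.05],[[0.0104,0,0.004],[0,0,0],0.05],[[0.013,0,0.005],[0,0,0],0.05]])

```text
time: 3.7
tool_pos: [0.5004, -0.2864, 0.0224]
tool_rot: [-3.14, -0.378, 1.63]
contact_force: [1.3, -1.8, 0.3]
opening: 0.0498
grip_force: 0.9
```

```bash
cat > tm.py <<'E'
from goal import *
def edge(im,s0=309):
    o=robot.observe()['tool_pos'];back=proj('top',[[*(o+.012*d)[:2],.055]])[0][0];front=proj('top',[[*(o+.13*d)[:2],.055]])[0][0]
    hsv=cv2.cvtColor(im,cv2.COLOR_BGR2HSV)[...,1].astype(float)
    pts=[]
    for x in range(int(front)+3,int(back)-2):
        c=hsv[203:228,x]; i=np.where(c<85)[0]
        if len(i):
            i=i[0]; 
            if i>0: pts.append((x,203+i-(85-c[i])/(c[i-1]-c[i])))
    p=np.array(pts);f=np.polyfit(p[:,0],p[:,1],1);r=abs(p[:,1]-np.polyval(f,p[:,0]));f=np.polyfit(p[r<.8,0],p[r<.8,1],1)
    a,b=[onz('top',u,np.polyval(f,u),.055) for u in(p[0,0],p[-1,0])]
    v=a-b;print('n',len(p),'yaw err',np.arctan2(v@n,v@d),'right side lat',[(q-toe)@n for q in(a,b)],'s',[(q-toe)@d for q in (a,b)])
if __name__=='__main__':
    edge(cv2.imread('pics/top0.png')) if 0 else edge(robot.read_camera('top')[:,:,::-1].copy())
    print(lanepose(),robot.observe()['contact_force'])
E
python3 tm.py; python3 snap.py s2.png
```

```text
n 30 yaw err -0.010587731069708894 right side lat [np.float64(-0.05661599914622363), np.float64(-0.05558075554116397)] s [np.float64(-0.07587479845094336), np.float64(-0.1736488082302967)]
[-0.1946 -0.0083  0.0224] [ 0.38479927 -1.02120831 -0.70101914]
[-0.1949 -0.0082  0.0224]
```

View pics/s2.png

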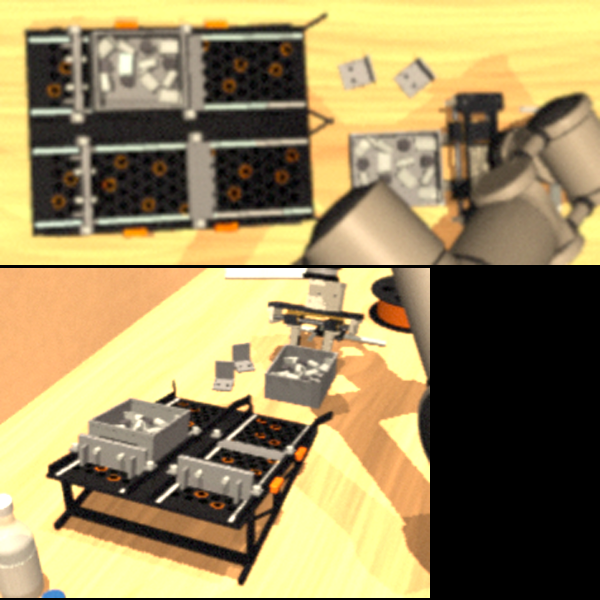

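Run:
```python
from goal import *
im=robot.read_camera('top')[:,:,::-1].copy()
h=cv2.cvtColor(im,cv2.COLOR_BGR2HSV)[...,1].astype(float)
for x in (345,348,351):
    c=h[:,x]
    i=[k for k in range(206,222) if c[k]<85][0]; a=i-(85-c[i])/(c[i-1]-c[i])
    j=[k for k in range(242,258) if c[k]>85][0]; b=j-(c[j]-85)/(c[j]-c[j-1])
    print(x,a,b,[round(float((onz('top',x,v,.055)-toe)@n),4) for v in(a,b)])
print(robot.observe()['contact_force'])
```

```text
345 216.71428571428572 248.84615384615384 [-0.0555, 0.0523]
348 216.56756756756758 248.80555555555554 [-0.0555, 0.0526]
351 216.58333333333334 248.5897435897436 [-0.0549, 0.0524]
[-0.06811595  0.71941198  0.28582266]
```

Request:
arm_command(moves=[[[0.0028,0,0.0011],[0,0,0],0.05],[[0.0056,0,0.0022],[0,0,0],0.05],[[0.0084,0,0.0033],[0,0,0],0.05],[[0.0112,0,0.0044],[0,0,0],0.05],[[0.014,0,0.0056],[0,0,0],0.05]])

```text
time: 4.4
tool_pos: [0.4995, -0.2714, 0.0224]
tool_rot: [-3.141, -0.378, 1.63]
contact_force: [0.9, -1.9, -0.3]
opening: 0.0499
grip_force: 0.9
```

Request:
arm_command(moves=[[[0.0028,0,0.0011],[0,0,0],0.05],[[0.0056,0,0.0022],[0,0,0],0.05],[[0.0084,0,0.0033],[0,0,0],0.05],[[0.0112,0,0.0044],[0,0,0],0.05],[[0.014,0,0.0056],[0,0,0],0.05]])

```text
time: 4.9
tool_pos: [0.4987, -0.2564, 0.0224]
tool_rot: [-3.141, -0.378, 1.63]
contact_force: [-0.7, -2.7, -1.2]
opening: 0.0501
grip_force: 1.0
```

Request:
arm_command(moves=[[[0.0024,0,0.00096],[0,0,0],0.05],[[0.0048,0,0.0019],[0,0,0],0.05],[[0.0072,0,0.0029],[0,0,0],0.05],[[0.0096,0,0.0038],[0,0,0],0.05],[[0.012,0,0.0048],[0,0,0],0.05]])

```text
time: 5.4
tool_pos: [0.4979, -0.2435, 0.0223]
tool_rot: [-3.141, -0.378, 1.63]
contact_force: [0.2, -1.6, 0.7]
opening: 0.0502
grip_force: 1.0
```

Request:
arm_command(moves=[[[0.0019,0,0.0007],[0,0,0],0.05],[[0.0037,0,0.0015],[0,0,0],0.05],[[0.0056,0,0.0022],[0,0,0],0.05],[[0.0074,0,0.003],[0,0,0],0.05],[[0.0093,0,0.0037],[0,0,0],0.05]])

```text
time: 5.9
tool_pos: [0.4973, -0.2336, 0.0223]
tool_rot: [-3.141, -0.378, 1.63]
contact_force: [-0.2, -1.5, 0.1]
opening: 0.0497
grip_force: 1.0
```

```bash
python3 tm.py
```

```text
n 30 yaw err -0.008754040727322342 right side lat [np.float64(-0.056441603874632845), np.float64(-0.05558497530750037)] s [np.float64(-0.0218358690595745), np.float64(-0.1196885877790618)]
[-0.1417 -0.0086  0.0223] [ 0.30030545 -0.36343871  0.0299271 ]
```

Request:
arm_command(moves=[[[0.0015,0,0.0006],[0,0,0],0.05],[[0.003,0,0.0012],[0,0,0],0.05],[[0.0045,0,0.0018],[0,0,0],0.05],[[0.006,0,0.0024],[0,0,0],0.05],[[0.0075,0,0.003],[0,0,0],0.05]])

```text
time: 6.45
tool_pos: [0.4969, -0.2257, 0.0223]
tool_rot: [-3.141, -0.378, 1.63]
contact_force: [-0.1, -2.6, 0.6]
opening: 0.05
grip_force: 1.3
```

Request:
arm_command(moves=[[[0.0015,0,0.0006],[0,0,0],0.05],[[0.003,0,0.0012],[0,0,0],0.05],[[0.0045,0,0.0018],[0,0,0],0.05],[[0.006,0,0.0024],[0,0,0],0.05],[[0.0075,0,0.003],[0,0,0],0.05]])

```text
time: 6.95
tool_pos: [0.4963, -0.2174, 0.0223]
tool_rot: [-3.141, -0.378, 1.63]
contact_force: [-0.6, -2.3, 0.4]
opening: 0.0497
grip_force: 1.3
```

Climbing smoothly, so I'll continue with slightly larger steps.

Request:
arm_command(moves=[[[0.0022,0,0.0009],[0,0,0],0.05],[[0.0045,0,0.0018],[0,0,0],0.05],[[0.0067,0,0.0027],[0,0,0],0.05],[[0.0089,0,0.0036],[0,0,0],0.05],[[0.0112,0,0.0045],[0,0,0],0.05]])

```text
time: 7.45
tool_pos: [0.4956, -0.2053, 0.0222]
tool_rot: [-3.141, -0.378, 1.63]
contact_force: [0.8, -2.7, 0.9]
opening: 0.05
grip_force: 1.3
```

Request:
arm_command(moves=[[[0.0022,0,0.0009],[0,0,0],0.05],[[0.0045,0,0.0018],[0,0,0],0.05],[[0.0067,0,0.0027],[0,0,0],0.05],[[0.0089,0,0.0036],[0,0,0],0.05],[[0.0112,0,0.0045],[0,0,0],0.05]])

```text
time: 7.95
tool_pos: [0.4949, -0.1933, 0.0222]
tool_rot: [-3.141, -0.378, 1.63]
contact_force: [1.0, -2.2, 1.1]
opening: 0.0502
grip_force: 1.3
```

```bash
python3 snap.py s3.png
```

```text
[-0.1014 -0.0087  0.0222]
```

View pics/s3.png

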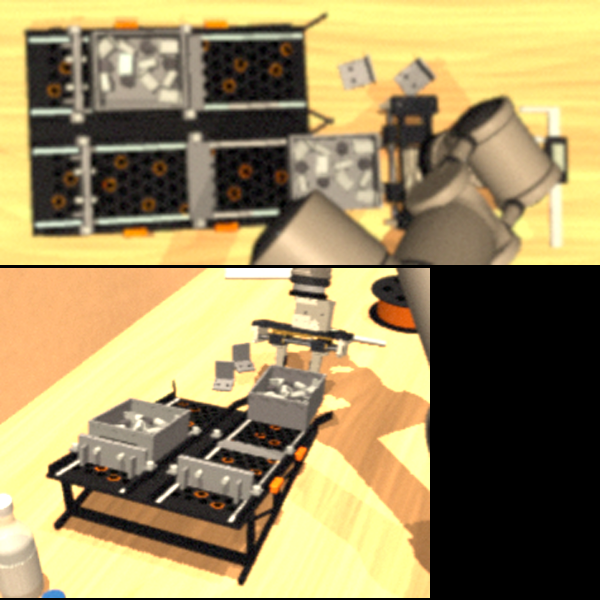

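Request:
arm_command(moves=[[[0.0024,0,0.00096],[0,0,0],0.05],[[0.0048,0,0.0019],[0,0,0],0.05],[[0.0072,0,0.0029],[0,0,0],0.05],[[0.0096,0,0.0038],[0,0,0],0.05],[[0.012,0,0.0048],[0,0,0],0.05]])

```text
time: 8.55
tool_pos: [0.4941, -0.1803, 0.0221]
tool_rot: [-3.141, -0.378, 1.63]
contact_force: [0.4, -2.4, 0.4]
opening: 0.05
grip_force: 1.2
```

Request:
arm_command(moves=[[[0.0024,0,0.00096],[0,0,0],0.05],[[0.0048,0,0.0019],[0,0,0],0.05],[[0.0072,0,0.0029],[0,0,0],0.05],[[0.0096,0,0.0038],[0,0,0],0.05],[[0.012,0,0.0048],[0,0,0],0.05]])

```text
time: 9.05
tool_pos: [0.4933, -0.1675, 0.0221]
tool_rot: [-3.141, -0.378, 1.63]
contact_force: [0.1, -2.5, -0.7]
opening: 0.0499
grip_force: 1.2
```

```bash
python3 tm.py
```

```text
n 19 yaw err -0.025926635350529192 right side lat [np.float64(-0.05726942607276102), np.float64(-0.055695137997563926)] s [np.float64(0.0051426039185573265), np.float64(-0.05556466864707608)]
[-0.0754 -0.0088  0.0221] [ 0.0411359  -1.10914787  0.00332424]
```

Request:
arm_command(moves=[[[0.0024,0,0.00096],[0,0,0],0.05],[[0.0048,0,0.0019],[0,0,0],0.05],[[0.0072,0,0.0029],[0,0,0],0.05],[[0.0096,0,0.0038],[0,0,0],0.05],[[0.012,0,0.0048],[0,0,0],0.05]])

```text
time: 9.6
tool_pos: [0.4925, -0.1545, 0.022]
tool_rot: [-3.14, -0.378, 1.63]
contact_force: [-0.6, -1.8, -0.6]
opening: 0.0501
grip_force: 1.1
```

Request:
arm_command(moves=[[[0.0024,0,0.00096],[0,0,0],0.05],[[0.0048,0,0.0019],[0,0,0],0.05],[[0.0072,0,0.0029],[0,0,0],0.05],[[0.0096,0,0.0038],[0,0,0],0.05],[[0.012,0,0.0048],[0,0,0],0.05]])

```text
time: 10.1
tool_pos: [0.4917, -0.1416, 0.022]
tool_rot: [-3.14, -0.378, 1.63]
contact_force: [0.2, -0.8, -0.8]
opening: 0.0502
grip_force: 1.1
```

Request:
arm_command(moves=[[[0.0024,0,0.00096],[0,0,0],0.05],[[0.0048,0,0.0019],[0,0,0],0.05],[[0.0072,0,0.0029],[0,0,0],0.05],[[0.0096,0,0.0038],[0,0,0],0.05],[[0.012,0,0.0048],[0,0,0],0.05]])

```text
time: 10.6
tool_pos: [0.491, -0.1288, 0.022]
tool_rot: [-3.141, -0.378, 1.63]
contact_force: [0.3, -2.3, -1.6]
opening: 0.0498
grip_force: 1.1
```

Request:
arm_command(moves=[[[0.0024,0,0.00096],[0,0,0],0.05],[[0.0048,0,0.0019],[0,0,0],0.05],[[0.0072,0,0.0029],[0,0,0],0.05],[[0.0096,0,0.0038],[0,0,0],0.05],[[0.012,0,0.0048],[0,0,0],0.05]])

```text
time: 11.1
tool_pos: [0.4903, -0.1159, 0.022]
tool_rot: [-3.141, -0.378, 1.63]
contact_force: [-0.5, -1.3, -1.6]
opening: 0.0501
grip_force: 1.1
```

```bash
python3 snap.py s4.png
```

```text
[-0.0239 -0.009   0.0221]
```

View pics/s4.png

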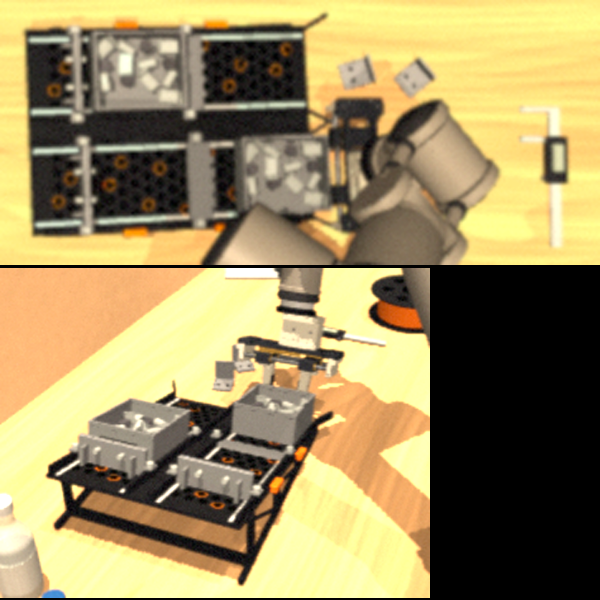

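Request:
arm_command(moves=[[[0.002,0,0.0008],[0,0,0],0.05],[[0.004,0,0.0016],[0,0,0],0.05],[[0.006,0,0.0024],[0,0,0],0.05],[[0.008,0,0.0032],[0,0,0],0.05],[[0.01,0,0.004],[0,0,0],0.05]])

```text
time: 11.7
tool_pos: [0.4897, -0.1053, 0.022]
tool_rot: [-3.141, -0.378, 1.63]
contact_force: [-0.4, -3.2, 0.2]
opening: 0.0502
grip_force: 1.4
```

Request:
arm_command(moves=[[[0.002,0,0.00024],[0,0,0],0.05],[[0.004,0,0.0005],[0,0,0],0.05],[[0.006,0,0.0007],[0,0,0],0.05],[[0.008,0,0.00095],[0,0,0],0.05],[[0.01,0,0.0012],[0,0,0],0.05]])

```text
time: 12.2
tool_pos: [0.4891, -0.0955, 0.0246]
tool_rot: [-3.141, -0.378, 1.63]
contact_force: [-1.0, -3.1, 0.1]
opening: 0.0499
grip_force: 1.4
```

Request:
arm_command(moves=[[[0.002,0,0.00024],[0,0,0],0.05],[[0.004,0,0.0005],[0,0,0],0.05],[[0.006,0,0.0007],[0,0,0],0.05],[[0.008,0,0.00095],[0,0,0],0.05],[[0.01,0,0.0012],[0,0,0],0.05]])

```text
time: 12.7
tool_pos: [0.4885, -0.0857, 0.0272]
tool_rot: [-3.141, -0.378, 1.63]
contact_force: [-0.0, -3.1, 0.2]
opening: 0.0498
grip_force: 1.4
```

Request:
arm_command(moves=[[[0.002,0,0.00024],[0,0,0],0.05],[[0.004,0,0.0005],[0,0,0],0.05],[[0.006,0,0.0007],[0,0,0],0.05],[[0.008,0,0.00095],[0,0,0],0.05],[[0.01,0,0.0012],[0,0,0],0.05]])

```text
time: 13.2
tool_pos: [0.4879, -0.0761, 0.0297]
tool_rot: [-3.141, -0.378, 1.63]
contact_force: [1.1, -4.4, 0.9]
opening: 0.05
grip_force: 1.8
```

Request:
arm_command(moves=[[[0.002,0,0.00024],[0,0,0],0.05],[[0.004,0,0.0005],[0,0,0],0.05],[[0.006,0,0.0007],[0,0,0],0.05],[[0.008,0,0.00095],[0,0,0],0.05],[[0.01,0,0.0012],[0,0,0],0.05]])

```text
time: 13.7
tool_pos: [0.4873, -0.0663, 0.0323]
tool_rot: [-3.141, -0.378, 1.63]
contact_force: [0.6, -3.4, -0.0]
opening: 0.0498
grip_force: 1.8
```

Request:
arm_command(moves=[[[0.002,0,0.00024],[0,0,0],0.05],[[0.004,0,0.0005],[0,0,0],0.05],[[0.006,0,0.0007],[0,0,0],0.05],[[0.008,0,0.00095],[0,0,0],0.05],[[0.01,0,0.0012],[0,0,0],0.05]])

```text
time: 14.2
tool_pos: [0.4867, -0.0566, 0.0349]
tool_rot: [-3.14, -0.378, 1.63]
contact_force: [-0.7, -3.5, 0.4]
opening: 0.05
grip_force: 1.7
```

Request:
arm_command(moves=[[[0.002,0,0.00024],[0,0,0],0.05],[[0.004,0,0.0005],[0,0,0],0.05],[[0.006,0,0.0007],[0,0,0],0.05],[[0.008,0,0.00095],[0,0,0],0.05],[[0.01,0,0.0012],[0,0,0],0.05]])

```text
time: 14.7
tool_pos: [0.4861, -0.0467, 0.0374]
tool_rot: [-3.14, -0.378, 1.63]
contact_force: [1.0, -2.5, 0.1]
opening: 0.05
grip_force: 1.5
```

Request:
arm_command(moves=[[[0.002,0,0.00024],[0,0,0],0.05],[[0.004,0,0.0005],[0,0,0],0.05],[[0.006,0,0.0007],[0,0,0],0.05],[[0.008,0,0.00095],[0,0,0],0.05],[[0.01,0,0.0012],[0,0,0],0.05]])

```text
time: 15.2
tool_pos: [0.4855, -0.0371, 0.04]
tool_rot: [-3.141, -0.378, 1.63]
contact_force: [0.7, -3.4, 0.3]
opening: 0.0498
grip_force: 1.5
```

Request:
arm_command(moves=[[[0.002,0,0.00024],[0,0,0],0.05],[[0.004,0,0.0005],[0,0,0],0.05],[[0.006,0,0.0007],[0,0,0],0.05],[[0.008,0,0.00095],[0,0,0],0.05],[[0.01,0,0.0012],[0,0,0],0.05]])

```text
time: 15.7
tool_pos: [0.485, -0.0274, 0.0426]
tool_rot: [-3.141, -0.378, 1.63]
contact_force: [0.1, -1.9, 0.2]
opening: 0.0498
grip_force: 1.5
```

Request:
arm_command(moves=[[[0.002,0,0.00024],[0,0,0],0.05],[[0.004,0,0.0005],[0,0,0],0.05],[[0.006,0,0.0007],[0,0,0],0.05],[[0.008,0,0.00095],[0,0,0],0.05],[[0.01,0,0.0012],[0,0,0],0.05]])

```text
time: 16.2
tool_pos: [0.4844, -0.0177, 0.0452]
tool_rot: [-3.141, -0.378, 1.63]
contact_force: [-0.5, -3.5, 0.0]
opening: 0.0501
grip_force: 1.5
```

```bash
python3 snap.py s5.png
```

```text
[ 0.0744 -0.0095  0.0452]
```

View pics/s5.png

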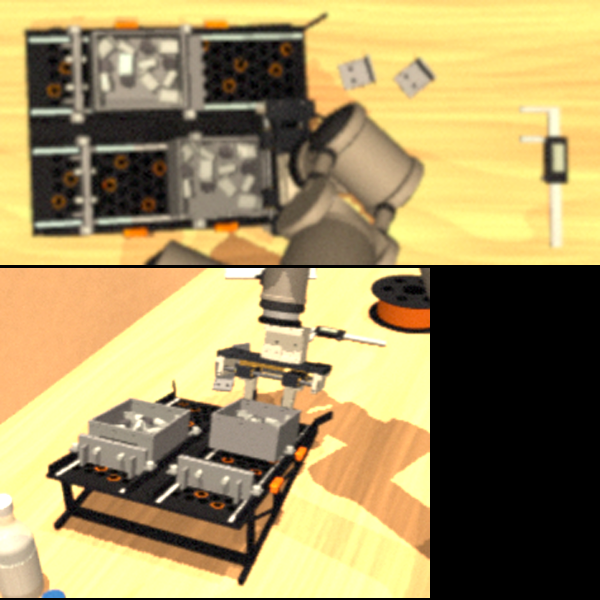

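Request:
arm_command(moves=[[[0.002,0,0.00024],[0,0,0],0.05],[[0.004,0,0.0005],[0,0,0],0.05],[[0.006,0,0.0007],[0,0,0],0.05],[[0.008,0,0.00095],[0,0,0],0.05],[[0.01,0,0.0012],[0,0,0],0.05]])

```text
time: 16.8
tool_pos: [0.4838, -0.008, 0.0477]
tool_rot: [-3.14, -0.378, 1.63]
contact_force: [-0.5, -3.3, -1.1]
opening: 0.0498
grip_force: 1.5
```

Request:
arm_command(moves=[[[0.002,0,0.00024],[0,0,0],0.05],[[0.004,0,0.0005],[0,0,0],0.05],[[0.006,0,0.0007],[0,0,0],0.05],[[0.008,0,0.00095],[0,0,0],0.05],[[0.01,0,0.0012],[0,0,0],0.05]])

```text
time: 17.3
tool_pos: [0.4832, 0.0017, 0.0503]
tool_rot: [-3.141, -0.378, 1.63]
contact_force: [-0.0, -3.2, -0.3]
opening: 0.0502
grip_force: 1.6
```

Request:
arm_command(moves=[[[0.002,0,0.00024],[0,0,0],0.05],[[0.004,0,0.0005],[0,0,0],0.05],[[0.006,0,0.0007],[0,0,0],0.05],[[0.008,0,0.00095],[0,0,0],0.05],[[0.01,0,0.0012],[0,0,0],0.05]])

```text
time: 17.8
tool_pos: [0.4827, 0.0114, 0.0529]
tool_rot: [-3.141, -0.378, 1.63]
contact_force: [0.0, -3.9, 0.3]
opening: 0.0502
grip_force: 1.7
```

Request:
arm_command(moves=[[[0.002,0,0.00024],[0,0,0],0.05],[[0.004,0,0.0005],[0,0,0],0.05],[[0.006,0,0.0007],[0,0,0],0.05],[[0.008,0,0.00095],[0,0,0],0.05],[[0.01,0,0.0012],[0,0,0],0.05]])

```text
time: 18.3
tool_pos: [0.482, 0.0213, 0.0555]
tool_rot: [-3.14, -0.378, 1.63]
contact_force: [0.4, -2.7, -0.2]
opening: 0.0502
grip_force: 1.4
```

Request:
arm_command(moves=[[[0.002,0,0.00024],[0,0,0],0.05],[[0.004,0,0.0005],[0,0,0],0.05],[[0.006,0,0.0007],[0,0,0],0.05],[[0.008,0,0.00095],[0,0,0],0.05],[[0.01,0,0.0012],[0,0,0],0.05]])

```text
time: 18.8
tool_pos: [0.4814, 0.031, 0.058]
tool_rot: [-3.14, -0.378, 1.63]
contact_force: [0.1, -3.2, -0.8]
opening: 0.05
grip_force: 1.0
```

Request:
arm_command(moves=[[[0.002,0,0.00024],[0,0,0],0.05],[[0.004,0,0.0005],[0,0,0],0.05],[[0.006,0,0.0007],[0,0,0],0.05],[[0.008,0,0.00095],[0,0,0],0.05],[[0.01,0,0.0012],[0,0,0],0.05]])

```text
time: 19.3
tool_pos: [0.4809, 0.0406, 0.0606]
tool_rot: [-3.141, -0.378, 1.63]
contact_force: [0.4, -2.3, -1.1]
opening: 0.0498
grip_force: 1.1
```

Request:
arm_command(moves=[[[0.0016,0,0.0002],[0,0,0],0.05],[[0.0032,0,0.0004],[0,0,0],0.05],[[0.0048,0,0.0006],[0,0,0],0.05],[[0.0064,0,0.0008],[0,0,0],0.05],[[0.008,0,0.001],[0,0,0],0.05]])

```text
time: 19.8
tool_pos: [0.4805, 0.0484, 0.0626]
tool_rot: [-3.141, -0.378, 1.63]
contact_force: [-0.0, -2.4, -1.8]
opening: 0.0496
grip_force: 1.1
```

```bash
python3 snap.py s6.png
```

```text
[ 0.1405 -0.0099  0.0627]
```

View pics/s6.png

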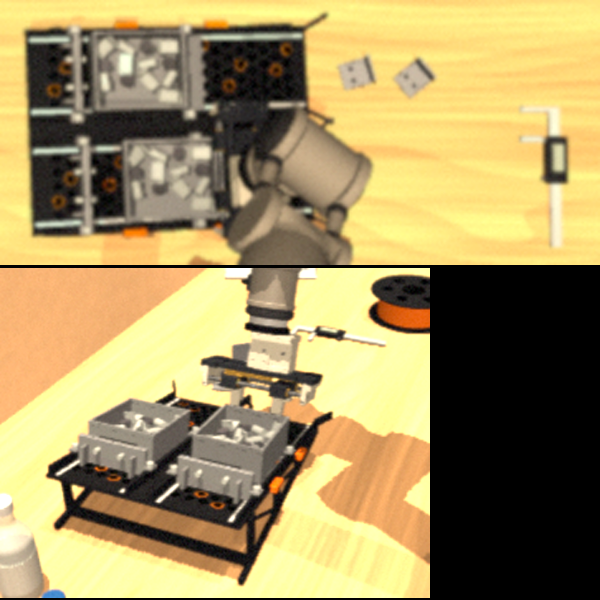

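Request:
arm_command(moves=[[[0.0014,0,0.0002],[0,0,0],0.05],[[0.0028,0,0.0004],[0,0,0],0.05],[[0.0042,0,0.0005],[0,0,0],0.05],[[0.0056,0,0.0007],[0,0,0],0.05],[[0.007,0,0.0008],[0,0,0],0.05]])

```text
time: 20.4
tool_pos: [0.4801, 0.0552, 0.0645]
tool_rot: [-3.141, -0.378, 1.63]
contact_force: [-0.7, -2.7, -0.9]
opening: 0.0501
grip_force: 1.1
```

Request:
arm_command(moves=[[[0.0012,0,0.0002],[0,0,0],0.05],[[0.0024,0,0.0003],[0,0,0],0.05],[[0.0036,0,0.0004],[0,0,0],0.05],[[0.0048,0,0.0006],[0,0,0],0.05],[[0.006,0,0.0007],[0,0,0],0.05]])

```text
time: 20.9
tool_pos: [0.4797, 0.0609, 0.066]
tool_rot: [-3.141, -0.378, 1.63]
contact_force: [-0.8, -1.9, -0.9]
opening: 0.0501
grip_force: 1.1
```

Request:
arm_command(moves=[[[0.001,0,0.0001],[0,0,0],0.05],[[0.002,0,0.0002],[0,0,0],0.05],[[0.003,0,0.0004],[0,0,0],0.05],[[0.004,0,0.0005],[0,0,0],0.05],[[0.005,0,0.0006],[0,0,0],0.05]])

```text
time: 21.4
tool_pos: [0.4794, 0.0658, 0.0673]
tool_rot: [-3.141, -0.378, 1.63]
contact_force: [-0.3, -2.7, -1.6]
opening: 0.0501
grip_force: 1.1
```

Request:
arm_command(moves=[[[0.0008,0,0.0001],[0,0,0],0.05],[[0.0016,0,0.0002],[0,0,0],0.05],[[0.0024,0,0.0003],[0,0,0],0.05],[[0.0032,0,0.0004],[0,0,0],0.05],[[0.004,0,0.0005],[0,0,0],0.05]])

```text
time: 21.9
tool_pos: [0.4792, 0.0697, 0.0683]
tool_rot: [-3.141, -0.378, 1.63]
contact_force: [-0.7, -2.5, -1.3]
opening: 0.0502
grip_force: 1.1
```

Request:
arm_command(moves=[[[0.0006,0,0.0001],[0,0,0],0.05],[[0.0012,0,0.0001],[0,0,0],0.05],[[0.0018,0,0.0002],[0,0,0],0.05],[[0.0024,0,0.0003],[0,0,0],0.05],[[0.003,0,0.0004],[0,0,0],0.05]])

```text
time: 22.4
tool_pos: [0.479, 0.0726, 0.0691]
tool_rot: [-3.141, -0.378, 1.63]
contact_force: [0.4, -2.1, -1.1]
opening: 0.0502
grip_force: 1.1
```

Request:
arm_command(moves=[[[0.0006,0,0.0001],[0,0,0],0.05],[[0.0012,0,0.0001],[0,0,0],0.05],[[0.0018,0,0.0002],[0,0,0],0.05],[[0.0024,0,0.0003],[0,0,0],0.05],[[0.003,0,0.0004],[0,0,0],0.05]])

```text
time: 22.9
tool_pos: [0.4789, 0.0755, 0.0698]
tool_rot: [-3.141, -0.378, 1.63]
contact_force: [-0.5, -1.7, -0.3]
opening: 0.0495
grip_force: 1.1
```

Request:
arm_command(moves=[[[0.0006,0,0.0001],[0,0,0],0.05],[[0.0012,0,0.0001],[0,0,0],0.05],[[0.0018,0,0.0002],[0,0,0],0.05],[[0.0024,0,0.0003],[0,0,0],0.05],[[0.003,0,0.0004],[0,0,0],0.05]])

```text
time: 23.4
tool_pos: [0.4787, 0.0785, 0.0705]
tool_rot: [-3.14, -0.378, 1.63]
contact_force: [-0.2, -3.0, -1.5]
opening: 0.05
grip_force: 1.1
```

```bash
python3 snap.py s7.png
```

```text
[ 0.1705 -0.01    0.0705]
```

View pics/s7.png

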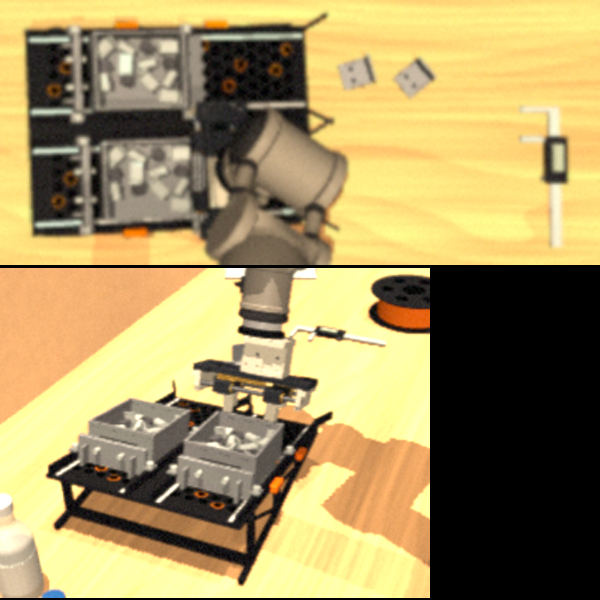

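The tote's front (column 103) is now about as close to its stop (column 92) as the neighbour's is to its own. The pictures are used up, so from here I go by force, plus numeric tracking of the tote patch in the side image.

```bash
cat > tr.py <<'E'
import sys
from goal import *
# track rim features of the tote in side view between saved frames; rows of shift for back/front parts
k=int(sys.argv[1]);im=robot.read_camera('side');np.save(f'f{k}.npy',im)
o=robot.observe();print(lanepose(),np.round(o['contact_force'],2))
def sh(a,b,box):
    x0,y0,x1,y1=box;f=lambda i:cv2.cvtColor(i,cv2.COLOR_RGB2GRAY)[y0:y1,x0:x1].astype(np.float32)
    return cv2.phaseCorrelate(f(a),f(b),cv2.createHanningWindow((x1-x0,y1-y0),cv2.CV_32F))
# side crop: orig = 150+u*260/430, 130+(v-268)*200/330
if k: 
    for name,j in(('vs prev',k-1),('vs 0',0)):
        p=np.load(f'f{j}.npy');print(name,[np.round(sh(p,im,b)[0],2) for b in((262,214,324,258),(258,230,300,270),(290,220,325,262))])
E
python3 tr.py 0
```

```text
[ 0.1705 -0.01    0.0706] [-0.59 -1.22 -0.61]
```

Request:
arm_command(moves=[[[0.0004,0,0.0],[0,0,0],0.05],[[0.0008,0,0.0001],[0,0,0],0.05],[[0.0012,0,0.0001],[0,0,0],0.05],[[0.0016,0,0.0002],[0,0,0],0.05],[[0.002,0,0.0002],[0,0,0],0.05]])

```text
time: 24.05
tool_pos: [0.4786, 0.0803, 0.0711]
tool_rot: [-3.141, -0.378, 1.63]
contact_force: [0.1, -3.4, -1.3]
opening: 0.0502
grip_force: 1.3
```

```bash
python3 tr.py 1
```

```text
[ 0.1724 -0.01    0.0711] [ 0.9  -1.95 -0.62]
vs prev [array([-0.51,  2.12]), array([0.19, 0.63]), array([-0.46,  2.34])]
vs 0 [array([-0.51,  2.12]), array([0.19, 0.63]), array([-0.46,  2.34])]
```

Request:
arm_command(moves=[[[0.0004,0,0.0],[0,0,0],0.05],[[0.0008,0,0.0001],[0,0,0],0.05],[[0.0012,0,0.0001],[0,0,0],0.05],[[0.0016,0,0.0002],[0,0,0],0.05],[[0.002,0,0.0002],[0,0,0],0.05]])

```text
time: 24.6
tool_pos: [0.4785, 0.0823, 0.0716]
tool_rot: [-3.141, -0.378, 1.63]
contact_force: [-0.2, -2.6, -0.2]
opening: 0.0503
grip_force: 1.3
```

```bash
python3 tr.py 2
python3 - <<'E'
from goal import *
# expected side-image shift per mm uphill, and for 1 mm drop of the back
u=np.cos(np.radians(15))*d+np.array([0,0,np.sin(np.radians(15))])
b=toe+.19*u+[0,0,.05]
print(proj('side',[b+.001*u])-proj('side',[b]),proj('side',[b-[0,0,.001]])-proj('side',[b]))
E
```

```text
[ 0.1744 -0.01    0.0716] [ 0.44 -1.92 -1.26]
vs prev [array([-0.53,  0.64]), array([0.33, 0.01]), array([-0.41,  0.67])]
vs 0 [array([-0.57,  2.45]), array([0.17, 0.85]), array([-0.66,  3.11])]
[[-0.12729792  0.11715758]] [[-0.00260101  0.31498106]]
```

The first 2 mm step moved the tote's back down by about 2.2 px (roughly 7 mm, against 0.25 px expected from sliding), so it dropped behind the lip. One more gentle step to confirm, then I back off.

Request:
arm_command(moves=[[[0.0004,0,0.0],[0,0,0],0.05],[[0.0008,0,0.0001],[0,0,0],0.05],[[0.0012,0,0.0001],[0,0,0],0.05],[[0.0016,0,0.0002],[0,0,0],0.05],[[0.002,0,0.0002],[0,0,0],0.05]])

```text
time: 25.15
tool_pos: [0.4784, 0.084, 0.0721]
tool_rot: [-3.141, -0.377, 1.63]
contact_force: [0.9, -3.4, -1.9]
opening: 0.0498
grip_force: 2.1
```

```bash
python3 tr.py 3
```

```text
[ 0.1761 -0.0101  0.0721] [ 0.72 -2.92 -2.8 ]
vs prev [array([-0.32,  0.7 ]), array([0.37, 0.08]), array([-0.21,  0.53])]
vs 0 [array([-1.01,  3.09]), array([-0.03,  1.01]), array([-0.81,  3.25])]
```

Request:
arm_command(moves=[[[0,0,0],[0,0,0],0.05],[[-0.001,0,-0.0001],[0,0,0],0.05],[[-0.002,0,-0.0002],[0,0,0],0.05],[[-0.003,0,-0.0004],[0,0,0],0.05],[[-0.004,0,-0.0005],[0,0,0],0.05]])

```text
time: 25.7
tool_pos: [0.4785, 0.0804, 0.0712]
tool_rot: [-3.14, -0.378, 1.63]
contact_force: [0.3, -0.9, 0.6]
opening: 0.0501
grip_force: 0.3
```

```bash
python3 tr.py 4
```

```text
[ 0.1722 -0.01    0.0711] [-0.62 -0.9   0.42]
vs prev [array([0.59, 0.12]), array([ 0.74, -0.14]), array([0.34, 0.01])]
vs 0 [array([-0.52,  2.14]), array([0.23, 0.67]), array([-0.66,  2.57])]
```

Request:
arm_command(moves=[[[-0.001,0,-0.0001],[0,0,0],0.05],[[-0.002,0,-0.0002],[0,0,0],0.05],[[-0.003,0,-0.0004],[0,0,0],0.05],[[-0.0045,0,-0.0005],[0,0,0],0.05],[[-0.006,0,-0.0007],[0,0,0],0.05]])

```text
time: 26.25
tool_pos: [0.4789, 0.0744, 0.0696]
tool_rot: [-3.141, -0.378, 1.63]
contact_force: [-0.3, -0.6, 0.3]
opening: 0.0499
grip_force: 0.0
```

```bash
python3 tr.py 5
```

```text
[ 0.1662 -0.01    0.0695] [-0.48 -0.37  0.51]
vs prev [array([0.27, 0.5 ]), array([ 0.47, -0.01]), array([0.07, 0.43])]
vs 0 [array([-0.35,  2.12]), array([0.17, 0.57]), array([-0.52,  2.34])]
```

Request:
arm_command(moves=[[[-0.002,0,-0.0002],[0,0,0],0.05],[[-0.004,0,-0.0005],[0,0,0],0.05],[[-0.006,0,-0.0007],[0,0,0],0.05],[[-0.008,0,-0.001],[0,0,0],0.05],[[-0.01,0,-0.0012],[0,0,0],0.05]])

```text
time: 26.8
tool_pos: [0.4795, 0.0646, 0.067]
tool_rot: [-3.141, -0.378, 1.63]
contact_force: [-0.9, -0.1, -0.0]
opening: 0.0498
grip_force: 0.0
```

```bash
python3 tr.py 6
python3 - <<'E'
from goal import *
im=robot.read_camera('top')[:,:,::-1].copy()
# compare rim corners of tote with neighbour: dark-edge profile along mid rows of each tote
hs=cv2.cvtColor(im,cv2.COLOR_BGR2GRAY)
for r in (186,192,198): print('nb',r,list(hs[r,200:252]))
for r in (228,234,240): print('tt',r,list(hs[r,200:252]))
E
```

```text
[ 0.1563 -0.01    0.0669] [ 0.75 -0.9   0.09]
vs prev [array([0.06, 0.43]), array([ 0.59, -0.05]), array([0.01, 0.54])]
vs 0 [array([-0.38,  2.16]), array([0.27, 0.5 ]), array([-0.44,  2.5 ])]
nb 186 [np.uint8(76), np.uint8(79), np.uint8(48), np.uint8(24), np.uint8(36), np.uint8(60), np.uint8(75), np.uint8(57), np.uint8(54), np.uint8(63), np.uint8(63), np.uint8(66), np.uint8(70), np.uint8(81), np.uint8(88), np.uint8(94), np.uint8(109), np.uint8(136), np.uint8(144), np.uint8(144), np.uint8(142), np.uint8(128), np.uint8(94), np.uint8(72), np.uint8(84), np.uint8(90), np.uint8(100), np.uint8(107), np.uint8(113), np.uint8(118), np.uint8(121), np.uint8(115), np.uint8(96), np.uint8(76), np.uint8(79), np.uint8(68), np.uint8(50), np.uint8(47), np.uint8(49), np.uint8(49), np.uint8(48), np.uint8(43), np.uint8(46), np.uint8(55), np.uint8(71), np.uint8(67), np.uint8(65), np.uint8(78), np.uint8(82), np.uint8(82), np.uint8(82), np.uint8(76)]
nb 192 [np.uint8(42), np.uint8(9), np.uint8(13), np.uint8(19), np.uint8(32), np.uint8(54), np.uint8(71), np.uint8(70), np.uint8(86), np.uint8(113), np.uint8(11
[... 2865 characters left out ...]
int8(87), np.uint8(79), np.uint8(43), np.uint8(15), np.uint8(9), np.uint8(10), np.uint8(24), np.uint8(44), np.uint8(57), np.uint8(60), np.uint8(72), np.uint8(99), np.uint8(108), np.uint8(92), np.uint8(62), np.uint8(56), np.uint8(73), np.uint8(81), np.uint8(78), np.uint8(76), np.uint8(70), np.uint8(64), np.uint8(63), np.uint8(60), np.uint8(52), np.uint8(48), np.uint8(56), np.uint8(80), np.uint8(98), np.uint8(102), np.uint8(105), np.uint8(105), np.uint8(98), np.uint8(83), np.uint8(70), np.uint8(73), np.uint8(76), np.uint8(77), np.uint8(81), np.uint8(94), np.uint8(107), np.uint8(106), np.uint8(90), np.uint8(63), np.uint8(42), np.uint8(43), np.uint8(51), np.uint8(65), np.uint8(54), np.uint8(54)]
```

The tote stayed put when released, and its rim span (209–249 px) matches the neighbour's (205–245 px). Retreating clear.

Request:
arm_command(moves=[[[-0.012,0,-0.005],[0,0,0],0.05],[[-0.024,0,-0.01],[0,0,0],0.05],[[-0.02,0,-0.03],[0,0,0],0.05],[[-0.013,0,-0.055],[0,0,0],0.05],[[-0.006,0,-0.08],[0,0,0],0.05]])

```text
time: 27.4
tool_pos: [0.4816, 0.0283, 0.1398]
tool_rot: [-3.14, -0.378, 1.629]
contact_force: [0.2, -0.3, 0.4]
opening: 0.0498
grip_force: 0.0
```

```bash
python3 tr.py 7
python3 - <<'E'
from goal import *
# where the upper side-view rim of the tote lies vs neighbour: rim corners by patch match of a neighbour patch is not needed; check top-view lateral edges
im=robot.read_camera('top')[:,:,::-1].copy();g=cv2.cvtColor(im,cv2.COLOR_BGR2GRAY).astype(int)
for c in (216,228,240): print(c,'upper',list(map(int,g[214:226,c])),'lower',list(map(int,g[246:262,c])))
E
```

```text
[ 0.1195 -0.0118  0.1437] [ 2.42 -0.4   3.11]
vs prev [array([0.1 , 0.49]), array([ 0.6 , -0.07]), array([0.08, 0.54])]
vs 0 [array([-0.32,  2.18]), array([0.38, 0.57]), array([-0.31,  2.56])]
216 upper [18, 13, 17, 21, 13, 16, 36, 57, 69, 77, 82, 95] lower [86, 83, 79, 80, 78, 80, 78, 75, 76, 78, 68, 38, 17, 22, 36, 71]
228 upper [20, 16, 17, 13, 18, 24, 51, 73, 63, 72, 86, 90] lower [78, 79, 78, 80, 78, 78, 81, 79, 90, 94, 54, 21, 29, 45, 63, 78]
240 upper [17, 19, 15, 13, 18, 33, 55, 66, 62, 84, 104, 116] lower [101, 105, 108, 107, 101, 90, 82, 77, 70, 50, 23, 16, 21, 41, 82, 109]
```

```bash
python3 -c "
from cell import robot
print(robot.observe()['contact_force'],robot.hand_in())"
```

```text
the job is handed in; nothing more can be done
[-1.32125313  1.27116391 -0.03323123] None
```

I pushed the tote up the free lane until its back dropped behind the lip, backed the gripper clear, and handed the job in at about 27.5 s. Wrist force readings stayed under 5 N, and the tote stayed put once released. I judged the seating by force and image tracking only (no result came back), and no other object looked moved in the last picture, taken just before seating.

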